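# Bring out the sugar and honey from behind the tea tins

### The job

Set out the sugar jar and the honey jar, which stand behind the two tall tea tins in the green wooden rack: clear both tins onto the wooden chopping board, then set the sugar jar in the middle of the round cork coaster and the honey jar in the middle of the square slate coaster. When both jars are out, put each tin back upright in the rack exactly where it stood at the start, square to the rack. Tip nothing over, and leave the tea light where it is.

Things in the scene. Friction and masses are not known exactly. Their poses are not given: they have to be found in the camera images.
- coral_tin: Square tea tin, cream body with a coral band, black lid with a coral disc on top; 60 x 60 x 125 mm tall, 0.2 kg, one solid piece. Starts upright at the front of a rack lane (either one), within 0.1 rad of square to the rack, some 10 mm before a jar; grip its front and back faces near the top, above that jar. Origin: centre of its underside; z up. x, y normal to its faces.
- teal_tin: Square tea tin, teal body and teal lid with a cream disc on top, brass band at the foot; 60 x 60 x 125 mm tall, 0.2 kg, one solid piece. Starts upright at the front of a rack lane (either one), within 0.1 rad of square to the rack, some 10 mm before a jar; grip its front and back faces near the top, above that jar. Origin: centre of its underside; z up. x, y normal to its faces.
- sugar_jar: Round sugar jar, white ceramic with a flat pink lid that has a white disc in the middle; 60 mm across, 72 mm tall, 0.3 kg, one solid piece, straight sides, flat top. Starts in a rack lane (either one) close behind a tin: no room for a finger in front until the tin is gone, none beside it, 30 mm behind. Origin: centre of its underside; z up.
- honey_jar: Round honey jar, amber with a flat plain brass lid; 60 mm across, 72 mm tall, 0.3 kg, one solid piece, straight sides, flat top. Starts in a rack lane (either one) close behind a tin: no room for a finger in front until the tin is gone, none beside it, 30 mm behind. Origin: centre of its underside; z up.
- rack: Fixed sage-green wooden rack, two lanes side by side along its x (-x is the front), open above: 170 mm along x, 178 along y. Floor 8 mm thick. Lanes 80 mm wide, middles at y = +43 and -43 mm, 6 mm walls to 70 mm above the table; front lip to 16 mm, back lip to 28 mm. Tins stand at about x = -37 mm, jars at +32 mm. Origin: centre of its underside; z up.
- board: Fixed wooden chopping board, 270 mm along x, 170 mm along y, 12 mm thick. A loose teaspoon lies across its far end at about x = +115 mm; the area from x = -125 to +90 mm is free. Origin: centre of its underside; z up.
- round_coaster: Round cork coaster, 92 mm across, 6 mm thick, fixed on the floor (8 mm thick) of a white serving tray whose rim rises to 20 mm; its top is 14 mm above the table. The two coasters lie 140 mm apart, in either order. Origin: centre of its underside; z up.
- square_coaster: Square dark slate coaster, 90 x 90 mm, 6 mm thick, fixed on the same tray; its top is 14 mm above the table. Origin: centre of its underside; z up.
- tea_light: Unlit tea light in a glass cup, 42 mm across, 18 mm tall, loose on the tray between the two coasters; must not be moved. Origin: centre of its underside; z up.
There are look-alikes about, which are no part of the job. Leave any black or purple look-alike of the sugar_jar alone.

How it is judged:
By the outcome, as a careful person would: the job done as asked, in the order asked, and still so for the second after the job is handed in, with the robot touching nothing.
It also fails if it takes over 125 s, if anything falls off the work surface, if the arm or the gripper's body presses on something with over 40 N, if the wrist force passes 120 N, or if a joint passes its speed limit or range.

### The arm

A 6-joint arm with a two-finger parallel gripper is mounted at the origin on the work surface. World frame = base frame: x ahead of the robot, y to its left, z up, the work surface at z = 0. Lengths are in m, angles in rad, forces in N, time in s.
With the tool pointing down it reaches from about 0.275 to 0.85 m from the base axis. Payload 19 kg.
Tool frame: the origin (TCP) lies midway between the tips of the shut fingers; the grasp point (between the pads) lies 19 mm behind it (arm.pinch_z is the distance from the TCP to the grasp point, in m); z points along the fingers, y is the line along which they close (so a half turn about z gives the same grasp; the last joint's range is limited). The gripper opens to 85 mm and grips with 20 to 120 N. Pads are 22 mm wide; open, the fingers measure 114 mm over their backs; the gripper's body (76 mm by 85 mm) begins 54 mm behind the grasp point. The pads swing forward as they close: fully open they stand 13 mm farther back than shut.
Start: joints at [-1.241, 0.15, 1.437, -0, 1.554, -0.134], TCP at [0.257, -0.514, 0.231] pointing down, gripper open.
Joint ranges: [-2.8, 2.8], [-0.68, 2.1], [0.12, 2.68], [-1.39, 4.53], [0.16, 2.79], [-2.81, 2.81]. Speed limits (rad/s): [1.89, 1.89, 2.22, 3.01, 3.01, 3.01].

### API

Orientations are given as [roll, pitch, yaw] about the fixed x, y, z axes, in that order (R = Rz(yaw) Ry(pitch) Rx(roll)).
In Python, from workcell import arm gives the robot as it stands. The module is installed in compiled form; this text tells all that it offers.
- The arm moves only by the tool servo_tool, never from a script. Its argument "rows" is text: rows parted by semicolons, each of 7 numbers parted by spaces: the shift along the tool's x, y, z in m, then the turn, a rotation vector about the tool's x, y, z in rad, then the opening, from 0 (shut) to 1 (fully open). A call has 1 to 20 rows; each row shifts and turns the commanded pose from where the row before left it, along the tool's axes as they then stand; what a row does not reach is not made up. A row lasts 1/8 s, in which the tool goes at most 62.5 mm and 10.7 degrees, less where a joint would pass 70% of its speed; a pose out of reach is approached as far as the arm can. A call with a gripper value outside its range is refused whole. The fingers move at their own pace and stop on an object; the grip force is fixed at half the most. Time passes only in rows, so rows that do not move let the fingers close. It gives the time, the measured TCP pose, the force, the opening and the grip force at its end, in the units of the state.
- arm.sense(): the state, without advancing time (a new reading comes with each control period).
- arm.grab_frame(name): name is "scene" or "side" or "wrist"; returns the picture (384x512x3 uint8, red, green, blue); there is no depth.
- arm.get_calibration(name): a dict with "fx", "fy", "cx", "cy" (pixels), "distortion" ([k1, k2, p1, p2, k3] as OpenCV has them; the pictures are not rectified), "camera_from_world" (4x4, takes a point from world to camera coordinates); the wrist camera has in their place "mount" (4x4, takes a point from camera to tool coordinates, whose origin is the TCP and whose axes are the flange's). Camera axes: x right, y down, z forward; pixel columns grow to the right and rows downward; lengths in m; the calibration is good to about 2 mm. A picture is of the moment at which its call begins: read the wrist's pose just before it. get_calibration takes no time and is no camera call.
- arm.close_job(): hands the job in; it is judged then, once.
Trained networks look in the newest picture that a camera, given by its name, has taken for a name from the list of things; names that differ only in an ending like _2 or _b are one class to them, and where a whole thing is asked for, a point or a joint stands for the part that bears it (a point fixed in the world has none). Each returns a list of dicts, best first, with "conf" (0 to 1); they miss things now and then, are a little off and sometimes report something else, mostly with a low value. They report only what shows in the picture. A call takes as long as a camera call. They do not tell look-alikes from the thing itself.
- arm.search_frame(name, camera): "at" ([x, y, z] in m, in world coordinates, good to about 4 mm: the middle of the surface that is visible of it).
The state is a dict: "t": time; "joint_pos": joint angles; "joint_velocities": joint speeds; "tau": joint torques, N m; "ee_pos": TCP position; "ee_rot": TCP orientation; "wrist_force": force on the tool from outside, world axes, zero at the start; "moment": the same for the moment, N m; "grip_width": finger opening in m; "grasp_force": force on a finger pad.
Only numpy, scipy, OpenCV 4.12 (cv2) and the standard library are available. Lean on these libraries where they do the work, as an engineer would, in place of code of your own. Each camera call takes 0.05 s, during which the arm holds its last target. There are 200 camera calls.

## Working session

There is one attempt and no reset: what is moved stays moved. The work goes in short steps, Python scripts to look and compute and a tool call to move; the robot and the scene stay as the last step left them, time stands still between calls to the robot, and variables do not carry over. Pictures are saved under pics/ and viewed, at most 17 in all, crops included, and the job is handed in when it is done.

Besides the shell and the picture viewer there is one more tool, called after ">>>" as name(argument=value, ...), one argument or row to a line, values as JSON. servo_tool: Moves the arm, as the interface text tells. Its arguments: {"type":"object","properties":{"rows":{"type":"string"}},"required":["rows"]}

```bash
mkdir -p pics; python3 - <<'E'
from workcell import arm
import cv2,numpy as np
ims=[]
for c in ["scene","side"]:
    f=arm.grab_frame(c); cv2.imwrite(f"pics/{c}0.png",f[:,:,::-1])
    for n in ["coral_tin","teal_tin","sugar_jar","honey_jar","rack","board","round_coaster","square_coaster","tea_light"]:
        print(c,n,[(np.round(d["at"],3).tolist(),round(d["conf"],2)) for d in arm.search_frame(n,c)])
    k=arm.get_calibration(c); print(k)
print(arm.sense()); print(arm.get_calibration("wrist"),arm.pinch_z)
E
```

```text
scene coral_tin [([0.553, 0.277, 0.109], 0.94)]
scene teal_tin [([0.544, 0.192, 0.109], 0.91), ([0.622, 0.277, 0.07], 0.35)]
scene sugar_jar [([0.556, 0.406, 0.056], 0.89), ([0.759, 0.218, 0.048], 0.72), ([0.396, 0.244, 0.056], 0.71), ([0.62, 0.274, 0.068], 0.53)]
scene honey_jar [([0.608, 0.189, 0.07], 0.6)]
scene rack [([0.615, 0.199, 0.031], 0.68)]
scene board [([0.578, -0.259, 0.013], 0.73)]
scene round_coaster [([0.612, 0.019, 0.014], 0.68), ([0.616, 0.199, 0.031], 0.42)]
scene square_coaster [([0.482, -0.032, 0.012], 0.64)]
scene tea_light []
{'fx': 399.24737466668415, 'fy': 399.24737466668415, 'cx': 258.34108636899845, 'cy': 190.2015895384486, 'distortion': array([-0.04913277,  0.        ,  0.        ,  0.        ,  0.        ]), 'camera_from_world': array([[ 0.63365298,  0.77324481, -0.02400774, -0.3913729 ],
       [ 0.42074885, -0.37050211, -0.8280692 , -0.19715611],
       [-0.64919513,  0.51460728, -0.56011162,  1.57327759],
       [ 0.        ,  0.        ,  0.        ,  1.        ]])}
side coral_tin [([0.533, 0.275, 0.131], 0.61)]
side teal_tin [([0.519, 0.187, 0.11], 0
[... 1462 characters left out ...]
ray([ 0.36483085,  0.38339815, -0.64121868]), 'moment': array([ 0.03273819, -0.01944252,  0.02883902]), 'grasp_force': 0.0, 'grip_width': 0.0854948500865048}
{'fx': 286.8869095560585, 'fy': 286.8869095560585, 'cx': 250.72465968903404, 'cy': 187.0909702375793, 'distortion': array([-0.0306039,  0.       ,  0.       ,  0.       ,  0.       ]), 'mount': array([[ 4.75247669e-04, -9.65393755e-01, -2.60796226e-01,
         6.63903352e-02],
       [ 9.99999852e-01,  3.89581299e-04,  3.80175156e-04,
         9.89053379e-04],
       [-2.65417389e-04, -2.60796368e-01,  9.65393797e-01,
        -1.40516065e-01],
       [ 0.00000000e+00,  0.00000000e+00,  0.00000000e+00,
         1.00000000e+00]])} 0.0187
```

View pics/scene0.png

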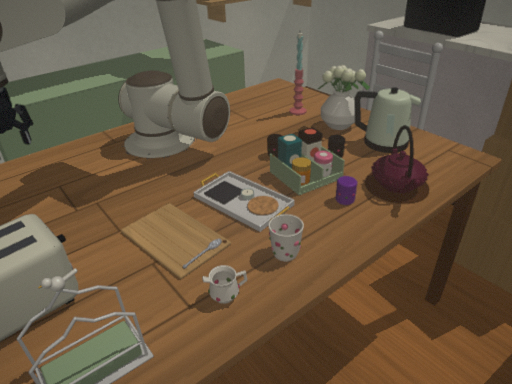

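View pics/side0.png

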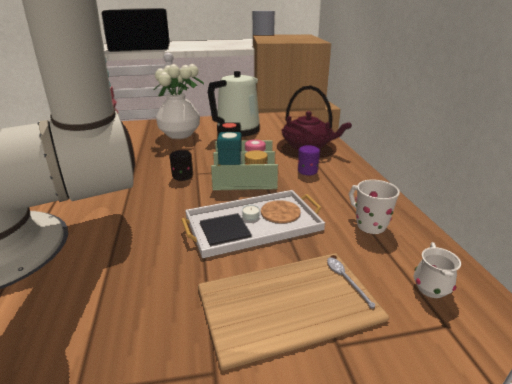

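The coral tin stands in the +y lane with sugar behind it. The teal tin stands in the -y lane with honey behind it. There is a purple look-alike near (0.75, 0.215), and black ones at (0.39, 0.24) and (0.556, 0.406). Next I'll move to get an overhead wrist view.

>>> servo_tool(
  rows="0 0 -0.015 0 0 -0.158 1;0 0 -0.015 0 0 -0.158 1;0 0 -0.015 0 0 -0.158 1;0 0 -0.015 0 0 -0.158 1;0 0 -0.015 0 0 -0.158 1;0 0 -0.015 0 0 -0.158 1;0 0 -0.015 0 0 -0.159 1;0.044 0.029 0 0 0 0 1;0.044 0.029 0 0 0 0 1;0.044 0.029 0 0 0 0 1;0.044 0.029 0 0 0 0 1;0.044 0.029 0 0 0 0 1;0.044 0.029 0 0 0 0 1;0.044 0.029 0 0 0 0 1;0.044 0.029 0 0 0 0 1;0.044 0.029 0 0 0 0 1;0.044 0.029 0 0 0 0 1;0 0 0 0 0 0 1;0 0 0 0 0 0 1",
)

```text
t: 3.38
ee_pos: [0.5471, -0.0743, 0.3362]
ee_rot: [-3.141, 0.0, 1.571]
wrist_force: [-0.1, 0.4, 0.6]
grip_width: 0.0855
grasp_force: 0.0
```

```bash
cat > h.py <<'E'
from workcell import arm
import cv2,numpy as np
from scipy.spatial.transform import Rotation as Ro
def pose():
    s=arm.sense(); return np.array(s["ee_pos"]),Ro.from_euler("xyz",s["ee_rot"]).as_matrix()
def shot(name,save):
    p,R=pose(); f=arm.grab_frame(name); cv2.imwrite(f"pics/{save}.png",f[:,:,::-1])
    np.savez(f"pics/{save}.npz",p=p,R=R); return f
def cam(name,save=None):
    k=arm.get_calibration(name); K=np.array([[k["fx"],0,k["cx"]],[0,k["fy"],k["cy"]],[0,0,1]])
    if name=="wrist":
        z=np.load(f"pics/{save}.npz"); T=np.eye(4); T[:3,:3]=z["R"]; T[:3,3]=z["p"]; W=T@k["mount"]
    else: W=np.linalg.inv(k["camera_from_world"])
    return K,k["distortion"],W
def topoint(c,px,z):
    K,D,W=c; u=cv2.undistortPoints(np.float64(px).reshape(-1,1,2),K,D)[:,0]
    d=np.c_[u,np.ones(len(u))]@W[:3,:3].T; o=W[:3,3]
    return o+d*((z-o[2])/d[:,2])[:,None]
def topix(c,P):
    K,D,W=c; V=np.linalg.inv(W); r,_=cv2.Rodrigues(V[:3,:3])
    return cv2.projectPoints(np.float64(P).reshape(-1,1,3),r,V[:3,3],K,D)[0][:,0]
def go(x,y,z,yaw):
    "tool shift and turn from here, tool down"
    p,R=pose(); cy=Ro.from_matrix(R).as_euler("xyz")[2]; a=-(yaw-cy)
    print("shift",np.round(R.T@(np.array([x,y,z])-p),4),"turn z",round(a,4), "shift after turn",np.round((Ro.from_euler("xyz",[np.pi,0,yaw]).as_matrix()).T@(np.array([x,y,z])-p),4))
def state():
    s=arm.sense(); print({k:np.round(s[k],4).tolist() for k in ["t","ee_pos","ee_rot","wrist_force","grip_width","grasp_force"]})
def nets(names,c):
    for n in names: print(c,n,[(np.round(d["at"],3).tolist(),round(d["conf"],2)) for d in arm.search_frame(n,c)])
E
python3 - <<'E'
from h import *
state(); shot("wrist","w1")
nets(["board","round_coaster","square_coaster","tea_light","coral_tin","teal_tin","rack"],"wrist")
E
```

```text
{'t': 3.375, 'ee_pos': [0.5471, -0.0743, 0.3362], 'ee_rot': [-3.1412, 0.0001, 1.5714], 'wrist_force': [-0.0599, 0.3893, 0.6115], 'grip_width': 0.0855, 'grasp_force': 0.0}
wrist board [([0.554, -0.242, 0.012], 0.93)]
wrist round_coaster [([0.608, 0.017, 0.019], 0.72)]
wrist square_coaster [([0.481, -0.025, 0.013], 0.92)]
wrist tea_light [([0.539, 0.023, 0.024], 0.94)]
wrist coral_tin []
wrist teal_tin []
wrist rack [([0.538, 0.019, 0.029], 0.65)]
```

View pics/w1.png

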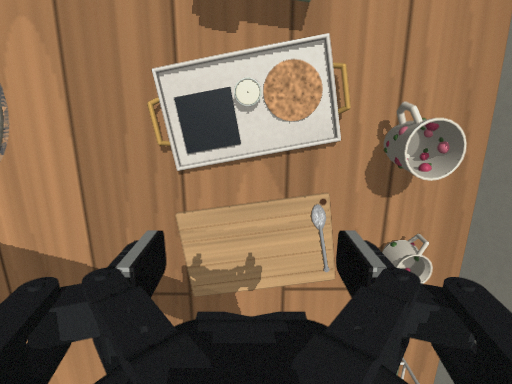

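The overhead view shows the tray. The round cork coaster is centred near (293, 90), the slate near (209, 120) and the tea light at (247, 92). The board corners are at about (177, 213), (330, 195), (335, 280) and (192, 295), with the spoon at its right end. Next is the rack view.

>>> servo_tool(
  rows="0.05 0.006 0 0 0 0 1;0.05 0.006 0 0 0 0 1;0.05 0.006 0 0 0 0 1;0.05 0.006 0 0 0 0 1;0.05 0.006 0 0 0 0 1;0.05 0.006 0 0 0 0 1;0.05 0.006 0 0 0 0 1;0 0 0 0 0 0 1;0 0 0 0 0 0 1",
)

```text
t: 4.9
ee_pos: [0.5892, 0.2753, 0.3361]
ee_rot: [-3.141, 0.0, 1.571]
wrist_force: [-0.2, -1.4, 0.2]
grip_width: 0.0856
grasp_force: 0.0
```

```bash
python3 - <<'E'
from h import *
state(); shot("wrist","w2")
nets(["coral_tin","teal_tin","rack","sugar_jar","honey_jar"],"wrist")
im=cv2.imread("pics/w1.png"); c=cam("wrist","w1"); h=cv2.cvtColor(im,cv2.COLOR_BGR2HSV)
def blob(m,x0,x1,y0,y1):
    q=np.zeros(m.shape,np.uint8); q[y0:y1,x0:x1]=m[y0:y1,x0:x1]
    q=cv2.morphologyEx(q,cv2.MORPH_OPEN,np.ones((3,3)))
    cs,_=cv2.findContours(q,cv2.RETR_EXTERNAL,cv2.CHAIN_APPROX_NONE); return max(cs,key=cv2.contourArea)
def rep(n,k,z):
    P=topoint(c,k.reshape(-1,2),z)[:,:2]; r=cv2.minAreaRect((P*1000).astype(np.float32)); e=cv2.minEnclosingCircle((P*1000).astype(np.float32)); print(n,r,e)
rep("square",blob((im.max(2)<70).astype(np.uint8)*255,165,255,75,165),.014)
rep("round",blob((h[:,:,1]>90).astype(np.uint8)*255,255,327,50,130),.014)
print("board",topoint(c,[(177,213),(330,195),(336,281),(192,295)],.012)[:,:2].round(3).tolist(),"tea",topoint(c,[(247,92)],.026))
E
```

```text
{'t': 4.9, 'ee_pos': [0.5892, 0.2753, 0.3361], 'ee_rot': [-3.1413, 0.0003, 1.5709], 'wrist_force': [-0.1869, -1.3893, 0.2441], 'grip_width': 0.0856, 'grasp_force': 0.0}
wrist coral_tin [([0.528, 0.302, 0.13], 0.56)]
wrist teal_tin [([0.521, 0.224, 0.132], 0.87)]
wrist rack [([0.593, 0.249, 0.02], 0.74)]
wrist sugar_jar [([0.402, 0.273, 0.07], 0.95), ([0.599, 0.291, 0.073], 0.77), ([0.74, 0.243, 0.073], 0.66), ([0.544, 0.417, 0.071], 0.56)]
wrist honey_jar [([0.589, 0.202, 0.082], 0.97)]
square ((479.92449951171875, -26.040035247802734), (88.33885955810547, 88.04977416992188), 10.089099884033203) ((479.8833923339844, -26.153684616088867), 60.28828048706055)
round ((612.31103515625, 19.387420654296875), (88.06024169921875, 88.30889892578125), 0.6920521259307861) ((611.8909912109375, 19.611003875732422), 45.1680793762207)
board [[0.421, -0.181], [0.682, -0.148], [0.706, -0.315], [0.438, -0.345]] tea [[0.54230685 0.01661085 0.026     ]]
```

View pics/w2.png

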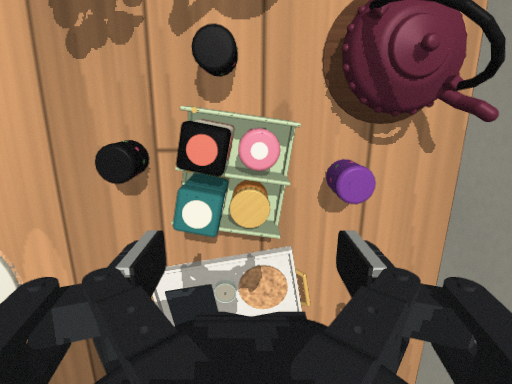

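Rack view: coral tin top near (204, 148), teal tin top near (199, 207), sugar lid at (260, 150), honey lid at (250, 206). I'll crop closer for corners.

```bash
python3 - <<'E'
import cv2
im=cv2.imread("pics/w2.png")[97:247,150:310]
cv2.imwrite("pics/w2c.png",cv2.resize(im,(640,600),interpolation=cv2.INTER_CUBIC))
E
```

```text
(no output)
```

View pics/w2c.png

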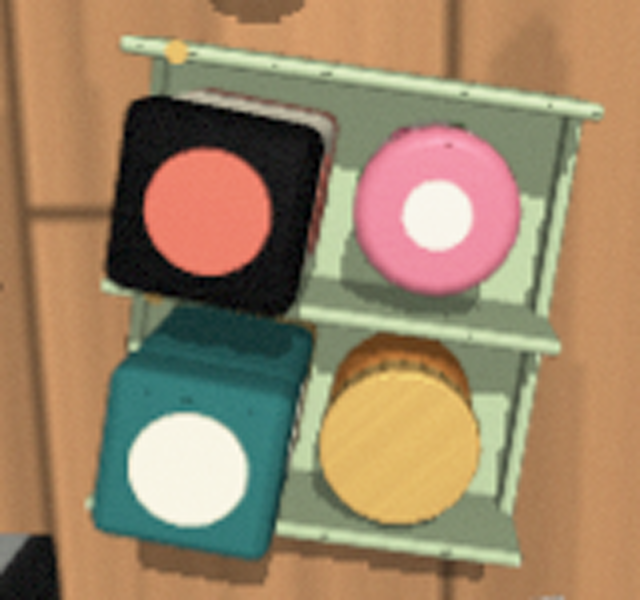

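```bash
python3 - <<'E'
from h import *
from scipy.optimize import least_squares
c=cam("wrist","w2"); im=cv2.imread("pics/w2.png")
o=np.array([150,97]); u=lambda L:(np.float64(L)+.5)/4-.5+o
L=u([(122,38),(122,50),(603,103),(600,119),(560,339),(556,352),(521,547),(519,566)])
M=np.array([(-85,89),(-85,83),(85,89),(85,83),(85,3),(85,-3),(85,-83),(85,-89)])/1000
P=topoint(c,L,.07)[:,:2]
def f(q):
    R=np.array([[np.cos(q[2]),-np.sin(q[2])],[np.sin(q[2]),np.cos(q[2])]]); return ((M@R.T+q[:2])-P)
r=least_squares(lambda q:f(q).ravel(),[.6,.23,0]); print("rack",r.x.round(4),"res mm",(f(r.x)*1000).round(1).tolist())
x,y,a=r.x
def rackf(p): d=np.array(p[:2])-[x,y]; return np.round([d[0]*np.cos(a)+d[1]*np.sin(a),-d[0]*np.sin(a)+d[1]*np.cos(a)],4)
def tr(name,seed,z,tol=40):
    m=np.zeros((386,514),np.uint8); g=im.copy()
    cv2.floodFill(g,m,seed,(0,0,0),(tol,)*3,(tol,)*3,cv2.FLOODFILL_FIXED_RANGE|cv2.FLOODFILL_MASK_ONLY|(255<<8))
    k=max(cv2.findContours(m[1:-1,1:-1],cv2.RETR_EXTERNAL,cv2.CHAIN_APPROX_NONE)[0],key=cv2.contourArea)
    W=topoint(c,k.reshape(-1,2),z)[:,:2]; e=cv2.fitEllipse((W*1000).astype(np.float32)); mr=cv2.minAreaRect((W*1000).astype(np.float32))
    print(name,np.round(e[0],1),np.round(e[1],1),"rack",rackf(np.array(e[0])/1000),"rect",np.round(mr[0],1),np.round(mr[1],1),round(mr[2],1))
tr("coral disc",(202,150),.133); tr("teal disc",(197,214),.133); tr("sugar disc",(259,151),.08); tr("sugar lid",(247,152),.08); tr("honey lid",(250,208),.08)
for n,q in [("coral",[(120,98),(333,130),(294,325),(103,290)]),("teal",[(110,350),(306,378),(268,562),(92,530)])]:
    W=topoint(c,u(q),.133)[:,:2]; print(n,W.round(4).tolist(),W.mean(0).round(4),rackf(W.mean(0)),"edge angles",[round(float(np.arctan2(*(W[j]-W[i])[::-1])),3) for i,j in [(0,1),(3,2),(3,0),(2,1)]])
E
```

```text
rack [ 0.5631  0.2481 -0.1397] res mm [[-2.0, 2.7], [-2.6, 0.7], [0.7, 0.8], [0.7, 0.3], [0.7, 0.0], [1.2, -1.0], [0.8, -2.8], [0.5, -0.8]]
coral disc [530.8 293.9] [36.  36.2] rack [-0.0384  0.0409] rect [530.4 293.5] [36.3 36.1] 88.3
teal disc [520.9 211.9] [36.  36.2] rack [-0.0368 -0.0418] rect [520.4 211.8] [36.1 35.3] 0.1
sugar disc [601.5 285.9] [22.5 23.3] rack [0.0327 0.0427] rect [601.6 285.7] [22.2 23.6] 0.0
sugar lid [601.7 287.8] [54.1 54.5] rack [0.0327 0.0447] rect [601.6 288.1] [55.4 54. ] 0.0
honey lid [588.4 200.8] [57.1 57.3] rack [ 0.0316 -0.0433] rect [588.5 200.4] [57.6 57.5] 45.9
coral [[0.5068, 0.3276], [0.5691, 0.3183], [0.5562, 0.2593], [0.498, 0.2703]] [0.5325 0.2939] [-0.0367  0.0411] edge angles [-0.148, -0.186, 1.419, 1.356]
teal [[0.4989, 0.2513], [0.5595, 0.2424], [0.5457, 0.18], [0.4889, 0.1911]] [0.5233 0.2162] [-0.035  -0.0372] edge angles [-0.147, -0.194, 1.407, 1.353]
```

>>> servo_tool(
  rows="0 0 0 0 0 0.14 1;0.005 -0.03 0 0 0 0 1;0.0054 -0.0302 0 0 0 0 1;0 0 0.04 0 0 0 1;0 0 0.04 0 0 0 1;0 0 0.04 0 0 0 1;0 0 0.04 0 0 0 1;0 0 0.02 0 0 0 1;0 0 0 0 0 0 1;0 0 0 0 0 0 1",
)

```text
t: 6.45
ee_pos: [0.5315, 0.2945, 0.1577]
ee_rot: [3.14, -0.001, 1.431]
wrist_force: [1.2, -0.0, 1.0]
grip_width: 0.0854
grasp_force: 0.0
```

```bash
python3 - <<'E'
from h import *
state(); shot("wrist","w3"); go(.531,.294,.094,1.431)
c=cam("wrist","w3")
print(topix(c,[(.5308,.2939,.133),(.5209,.2119,.133)]).round(1))
E
```

```text
{'t': 6.45, 'ee_pos': [0.5315, 0.2945, 0.1577], 'ee_rot': [3.1403, -0.0009, 1.4306], 'wrist_force': [1.1651, -0.0196, 0.9786], 'grip_width': 0.0854, 'grasp_force': 0.0}
shift [-0.0007 -0.0006  0.0638] turn z -0.0004 shift after turn [-0.0006 -0.0005  0.0638]
[[248.  220.6]
 [250.6 331.2]]
```

View pics/w3.png

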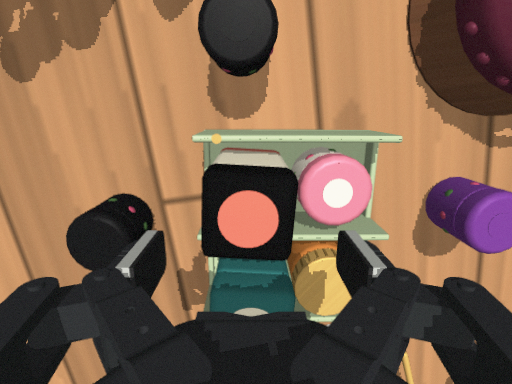

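The coral disc is at (248, 220) as predicted, with the rack walls parallel to the image rows. I'll descend and grip.

>>> servo_tool(
  rows="-0.0006 -0.0005 0.024 0 0 0 1;0 0 0.024 0 0 0 1;0 0 0.016 0 0 0 1;0 0 0 0 0 0 1;0 0 0 0 0 0 0;0 0 0 0 0 0 0;0 0 0 0 0 0 0;0 0 0 0 0 0 0;0 0 0 0 0 0 0;0 0 0 0 0 0 0;0 0 0 0 0 0 0",
)

```text
t: 7.88
ee_pos: [0.5309, 0.2942, 0.0939]
ee_rot: [3.14, -0.001, 1.431]
wrist_force: [-1.9, -0.8, 7.5]
grip_width: 0.0598
grasp_force: 63.8
```

>>> servo_tool(
  rows="0 0 -0.015 0 0 0 0;0 0 -0.035 0 0 0 0;0 0 -0.045 0 0 0 0;0 0 -0.045 0 0 0 0;-0.02 0.005 -0.04 0 0 0 0;-0.04 0.01 0 0 0 0 0;-0.048 0.012 0 0 0 0 0;-0.048 0.012 0 0 0 0 0;-0.048 0.012 0 0 0 0 0;-0.048 0.012 0 0 0 0 0;-0.048 0.012 0 0 0 0 0;-0.048 0.012 0 0 0 0 0;-0.048 0.012 0 0 0 0 0;-0.048 0.012 0 0 0 0 0;-0.048 0.012 0 0 0 0 0;-0.04 0.01 0 0 0 0 0;-0.027 0.006 0 0 0 0 0;0 0 0 0 0 0 0;0 0 0 0 0 0 0",
)

```text
t: 10.25
ee_pos: [0.5902, -0.2783, 0.2727]
ee_rot: [3.141, -0.0, 1.431]
wrist_force: [-0.2, -0.0, -2.1]
grip_width: 0.0601
grasp_force: 64.6
```

```bash
python3 - <<'E'
from h import *
state(); shot("wrist","w4"); go(.591,-.279,.0985,1.431)
E
```

```text
{'t': 10.25, 'ee_pos': [0.5902, -0.2783, 0.2727], 'ee_rot': [3.1414, -0.0003, 1.4312], 'wrist_force': [-0.2049, -0.0116, -2.0617], 'grip_width': 0.0601, 'grasp_force': 64.5852}
shift [-0.0009  0.0009  0.1743] turn z 0.0006 shift after turn [-0.0008  0.0009  0.1743]
```

View pics/w4.png

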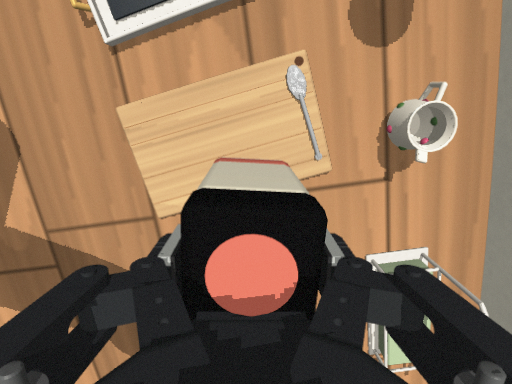

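The tin hangs upright. The board corners are at (118, 107), (303, 52), (329, 172) and (161, 217). The spoon handle's end is at (319, 158), so I'll check its clearance.

```bash
python3 - <<'E'
from h import *
c=cam("wrist","w4")
print(topoint(c,[(118,107),(303,52),(329,172),(161,217),(319,158),(297,75)],.012).round(3)[:,:2].tolist())
E
```

```text
[[0.422, -0.184], [0.677, -0.151], [0.699, -0.314], [0.446, -0.348], [0.687, -0.292], [0.667, -0.178]]
```

>>> servo_tool(
  rows="0.004 0 0.04 0 0 0 0;0 0 0.045 0 0 0 0;0 0 0.04 0 0 0 0;0 0 0.025 0 0 0 0;0 0 0.012 0 0 0 0;0 0 0.008 0 0 0 0;0 0 0.0035 0 0 0 0;0 0 0 0 0 0 0;0 0 0 0 0 0 0",
)

```text
t: 11.42
ee_pos: [0.5909, -0.2752, 0.0994]
ee_rot: [3.141, 0.0, 1.431]
wrist_force: [-0.9, -0.4, -2.1]
grip_width: 0.0603
grasp_force: 64.6
```

>>> servo_tool(
  rows="0 0 0.0008 0 0 0 0;0 0 0.0007 0 0 0 0;0 0 0 0 0 0 0;0 0 0 0 0 0 1;0 0 0 0 0 0 1;0 0 0 0 0 0 1;0 0 0 0 0 0 1;0 0 0 0 0 0 1;0 0 -0.03 0 0 0 1;0 0 -0.045 0 0 0 1;0 0 -0.05 0 0 0 1;0 0 -0.045 0 0 0 1;0 0 0 0 0 0 1",
)

```text
t: 13.05
ee_pos: [0.5915, -0.2755, 0.2713]
ee_rot: [3.136, 0.002, 1.431]
wrist_force: [-0.7, 0.1, -0.6]
grip_width: 0.0853
grasp_force: 0.0
```

>>> servo_tool(
  rows="0.0472 -0.0137 0 0 0 0 1;0.0472 -0.0137 0 0 0 0 1;0.0472 -0.0137 0 0 0 0 1;0.0472 -0.0137 0 0 0 0 1;0.0472 -0.0137 0 0 0 0 1;0.0472 -0.0137 0 0 0 0 1;0.0472 -0.0137 0 0 0 0 1;0.0472 -0.0137 0 0 0 0 1;0.0472 -0.0137 0 0 0 0 1;0.0472 -0.0137 0 0 0 0 1;0 0 0.05 0 0 0 1;0 0 0.02 0 0 0 1;0 0 0 0 0 0 1;0 0 0 0 0 0 1",
)

```text
t: 14.8
ee_pos: [0.5212, 0.2114, 0.1982]
ee_rot: [3.141, -0.0, 1.431]
wrist_force: [-0.3, -0.2, -0.9]
grip_width: 0.0854
grasp_force: 0.0
```

```bash
python3 - <<'E'
from h import *
state(); shot("wrist","w5"); go(.521,.212,.094,1.431)
c=cam("wrist","w5")
print(topix(c,[(.5209,.2119,.133)]).round(1))
E
```

```text
{'t': 14.8, 'ee_pos': [0.5212, 0.2114, 0.1982], 'ee_rot': [3.1408, -0.0004, 1.4306], 'wrist_force': [-0.2855, -0.2151, -0.872], 'grip_width': 0.0854, 'grasp_force': 0.0}
shift [ 0.0004 -0.0005  0.1044] turn z -0.0004 shift after turn [ 0.0005 -0.0003  0.1044]
[[248.9 199.1]]
```

View pics/w5.png

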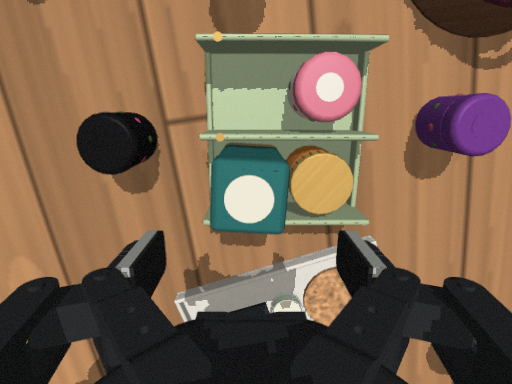

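The teal disc is at (249, 199) as predicted, and the sugar jar hasn't moved. I'll grip the tin and lift it.

>>> servo_tool(
  rows="0.0004 -0.0003 0.04 0 0 0 1;0 0 0.035 0 0 0 1;0 0 0.02 0 0 0 1;0 0 0.0094 0 0 0 1;0 0 0 0 0 0 1;0 0 0 0 0 0 0;0 0 0 0 0 0 0;0 0 0 0 0 0 0;0 0 0 0 0 0 0;0 0 0 0 0 0 0;0 0 0 0 0 0 0;0 0 0 0 0 0 0",
)

```text
t: 16.35
ee_pos: [0.521, 0.2121, 0.0943]
ee_rot: [3.14, -0.001, 1.431]
wrist_force: [-3.3, -0.4, 8.6]
grip_width: 0.0597
grasp_force: 63.4
```

>>> servo_tool(
  rows="0 0 -0.015 0 0 0 0;0 0 -0.035 0 0 0 0;0 0 -0.045 0 0 0 0;0 0 -0.035 0 0 0 0;-0.03 0.002 -0.01 0 0 0 0;-0.045 0.0025 0 0 0 0 0;-0.048 0.0025 0 0 0 0 0;-0.048 0.0025 0 0 0 0 0;-0.048 0.0025 0 0 0 0 0;-0.048 0.0025 0 0 0 0 0;-0.048 0.0025 0 0 0 0 0;-0.048 0.0025 0 0 0 0 0;-0.04 0.0025 0 0 0 0 0;-0.03 0.002 0 0 0 0 0;0 0 0.02 0 0 0 0;0 0 0.045 0 0 0 0;0 0 0.035 0 0 0 0;0 0 0.02 0 0 0 0;0 0 0 0 0 0 0;0 0 0 0 0 0 0",
)

```text
t: 18.85
ee_pos: [0.4845, -0.2205, 0.1145]
ee_rot: [3.14, 0.001, 1.431]
wrist_force: [0.3, -0.4, -1.7]
grip_width: 0.0597
grasp_force: 64.4
```

>>> servo_tool(
  rows="0 0 0.008 0 0 0 0;0 0 0.005 0 0 0 0;0 0 0.002 0 0 0 0;0 0 0.001 0 0 0 0;0 0 0.0004 0 0 0 0;0 0 0 0 0 0 0;0 0 0 0 0 0 1;0 0 0 0 0 0 1;0 0 0 0 0 0 1;0 0 0 0 0 0 1;0 0 0 0 0 0 1;0 0 -0.03 0 0 0 1;0 0 -0.045 0 0 0 1;0 0 -0.055 0 0 0 1;0 0 -0.055 0 0 0 1;0 0 -0.02 0 0 0 1",
)

```text
t: 20.85
ee_pos: [0.4844, -0.2205, 0.305]
ee_rot: [3.138, 0.002, 1.431]
wrist_force: [-0.2, -0.5, -1.2]
grip_width: 0.0855
grasp_force: 0.0
```

>>> servo_tool(
  rows="0.046 0.0014 0 0 0 0 1;0.046 0.0014 0 0 0 0 1;0.046 0.0014 0 0 0 0 1;0.046 0.0014 0 0 0 0 1;0.046 0.0014 0 0 0 0 1;0.046 0.0014 0 0 0 0 1;0.046 0.0014 0 0 0 0 1;0.046 0.0014 0 0 0 0 1;0.046 0.0014 0 0 0 0 1;0.046 0.0014 0 0 0 0 1;0.046 0.0014 0 0 0 0 1;0 0 0 0 0 0 1;0 0 0 0 0 0 1",
)

```text
t: 22.48
ee_pos: [0.5698, 0.2785, 0.3013]
ee_rot: [-3.141, 0.0, 1.431]
wrist_force: [-0.4, -0.3, -0.6]
grip_width: 0.0851
grasp_force: 0.0
```

```bash
python3 - <<'E'
from h import *
state(); shot("wrist","w6")
f=arm.grab_frame("side"); cv2.imwrite("pics/side1.png",f[:,:,::-1])
a=cv2.imread("pics/w6.png")
c=cam("wrist","w6"); print(topix(c,[(.6016,.287,.08),(.5884,.2006,.08)]).round(1))
p=topix(c,[(.563,.248,.07)])[0].astype(int); print(p)
x0,y0=p[0]-100,max(0,p[1]-75); print("origin",x0,y0)
cv2.imwrite("pics/w6c.png",cv2.resize(a[y0:y0+150,x0:x0+200],None,fx=4,fy=4,interpolation=cv2.INTER_CUBIC))
E
```

```text
{'t': 22.475, 'ee_pos': [0.5698, 0.2785, 0.3013], 'ee_rot': [-3.1413, 0.0003, 1.4311], 'wrist_force': [-0.3616, -0.3279, -0.5546], 'grip_width': 0.0851, 'grasp_force': 0.0}
[[273.9 152.5]
 [271.7 217.2]]
[248 184]
origin 148 109
```

View pics/w6c.png

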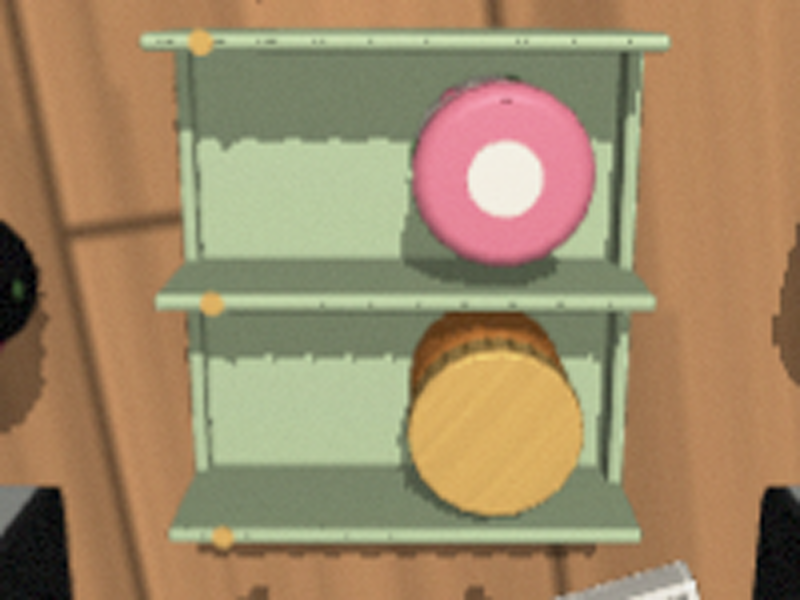

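View pics/side1.png

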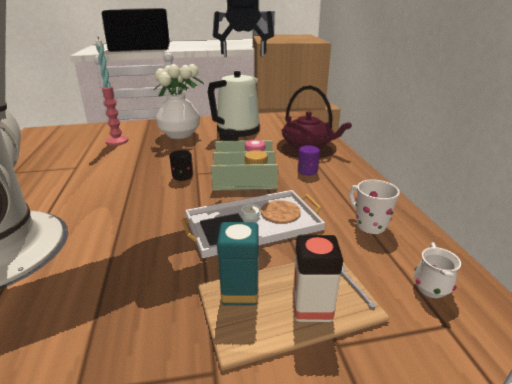

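Both tins stand upright on the board. I'll refit the rack from its 12 wall corners and locate the jar lids.

```bash
cat > fit.py <<'E'
from h import *
from scipy.optimize import least_squares
c=cam("wrist","w6"); im=cv2.imread("pics/w6.png"); o=np.array([148,109])
L=(np.float64([(141,34),(141,48),(669,34),(669,49),(157,295),(157,309),(655,295),(655,309),(170,529),(170,542),(640,529),(640,542)])+.5)/4-.5+o
M=np.array([(sx*85,y) for y in(89,83,3,-3,-83,-89) for sx in(-1,1)],float)
M=M[[0,2,1,3,4,6,5,7,8,10,9,11]]/1000
def f(q):
    R=np.array([[np.cos(q[2]),-np.sin(q[2])],[np.sin(q[2]),np.cos(q[2])]])
    return topix(c,np.c_[M@R.T+q[:2],np.full(12,.07)])-L
r=least_squares(lambda q:f(q).ravel(),[.563,.248,-.14]); x,y,a=r.x
def rackf(p): d=np.array(p[:2])-[x,y]; return np.round([d[0]*np.cos(a)+d[1]*np.sin(a),-d[0]*np.sin(a)+d[1]*np.cos(a)],4)
if __name__=="__main__":
    print("rack",r.x.round(4),"px res",f(r.x).round(1).tolist())
    for n,seed,z in [("sugar disc",(274,153),.08),("sugar lid",(259,153),.08),("honey",(271,217),.08)]:
        m=np.zeros((386,514),np.uint8)
        cv2.floodFill(im.copy(),m,seed,(0,0,0),(40,)*3,(40,)*3,cv2.FLOODFILL_FIXED_RANGE|cv2.FLOODFILL_MASK_ONLY|(255<<8))
        k=max(cv2.findContours(m[1:-1,1:-1],cv2.RETR_EXTERNAL,cv2.CHAIN_APPROX_NONE)[0],key=cv2.contourArea)
        e=cv2.fitEllipse((topoint(c,k.reshape(-1,2),z)[:,:2]*1000).astype(np.float32)); print(n,np.round(e[0],1),np.round(e[1],1),rackf(np.array(e[0])/1000))
    for t in [(.531,.294),(.521,.212)]: print("tin0 in rack",rackf(t))
E
python3 fit.py
```

```text
rack [ 0.564   0.2475 -0.1401] px res [[-1.3, -1.0], [-1.0, 0.3], [1.4, -0.9], [1.1, 0.2], [-1.4, -0.2], [-1.2, 0.6], [1.1, -0.1], [0.8, 0.7], [-1.1, 0.1], [-0.8, 0.7], [1.3, 0.2], [1.1, 0.8]]
sugar disc [601.4 285.9] [22.5 22.9] [0.0316 0.0432]
sugar lid [601.6 287.9] [54.1 54.6] [0.0316 0.0452]
honey [588.4 201.1] [56.7 57. ] [ 0.0306 -0.0426]
tin0 in rack [-0.0392  0.0414]
tin0 in rack [-0.0376 -0.0412]
```

>>> servo_tool(
  rows="0.0118 0.0303 0 0 0 0 0.88;0 0 0.045 0 0 0 0.88;0 0 0.05 0 0 0 0.88;0 0 0.05 0 0 0 0.88;0 0 0.045 0 0 0 0.88;0 0 0 0 0 0 0.88;0 0 0 0 0 0 0.88",
)

```text
t: 23.45
ee_pos: [0.6024, 0.2859, 0.114]
ee_rot: [3.139, -0.001, 1.43]
wrist_force: [0.3, 0.1, 1.1]
grip_width: 0.0756
grasp_force: 0.0
```

```bash
python3 - <<'E'
from h import *
state(); shot("wrist","w7"); go(.6015,.286,.042,1.431)
E
```

```text
{'t': 23.45, 'ee_pos': [0.6024, 0.2859, 0.114], 'ee_rot': [3.1394, -0.0012, 1.4302], 'wrist_force': [0.2511, 0.1494, 1.1414], 'grip_width': 0.0756, 'grasp_force': 0.0}
shift [-0.0004 -0.0012  0.0723] turn z -0.0007 shift after turn [-0.0003 -0.001   0.0723]
```

View pics/w7.png

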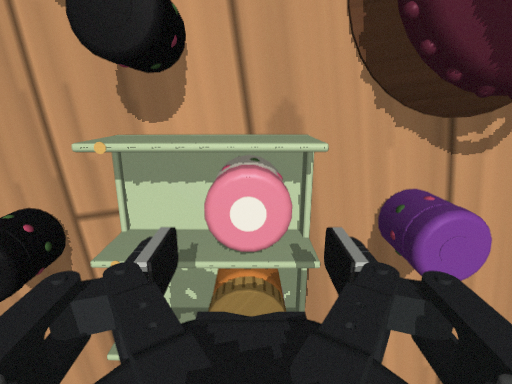

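The sugar lid is at (248, 208), centred between the pads, and the fingers clear the rack. I'll grip it.

>>> servo_tool(
  rows="-0.0003 -0.001 0.03 0 0 0 0.88;0 0 0.025 0 0 0 0.88;0 0 0.0173 0 0 0 0.88;0 0 0 0 0 0 0.88;0 0 0 0 0 0 0;0 0 0 0 0 0 0;0 0 0 0 0 0 0;0 0 0 0 0 0 0;0 0 0 0 0 0 0;0 0 0 0 0 0 0",
)

```text
t: 24.75
ee_pos: [0.6012, 0.2863, 0.0411]
ee_rot: [3.139, -0.001, 1.431]
wrist_force: [0.9, -1.0, 6.5]
grip_width: 0.0589
grasp_force: 64.8
```

>>> servo_tool(
  rows="0 0 -0.015 0 0 0 0;0 0 -0.035 0 0 0 0;0 0 -0.045 0 0 0 0;0 0 -0.03 0 0 0 0;-0.02 0.004 -0.015 0 0 0 0;-0.04 0.008 0 0 0 0 0;-0.045 0.008 0 0 0 0 0;-0.045 0.008 0 0 0 0 0;-0.045 0.008 0 0 0 0 0;-0.042 0.007 0 0 0 0 0;-0.0254 0.0047 0 0 0 0 0;0 0 0 0 0 0 0;0 0 0.03 0 0 0 0;0 0 0.03 0 0 0 0;0 0 0 0 0 0 0;0 0 0 0 0 0 0",
)

```text
t: 26.75
ee_pos: [0.6114, 0.0197, 0.1206]
ee_rot: [3.14, -0.0, 1.431]
wrist_force: [0.5, 0.5, -2.6]
grip_width: 0.0584
grasp_force: 65.4
```

```bash
python3 - <<'E'
from h import *
state(); shot("wrist","w8"); go(.612,.0195,.0475,1.431)
E
```

```text
{'t': 26.75, 'ee_pos': [0.6114, 0.0197, 0.1206], 'ee_rot': [3.1404, -0.0002, 1.4311], 'wrist_force': [0.4663, 0.4831, -2.552], 'grip_width': 0.0584, 'grasp_force': 65.3893}
shift [-0.0001  0.0003  0.0733] turn z 0.0001 shift after turn [-0.0001  0.0004  0.0733]
```

View pics/w8.png

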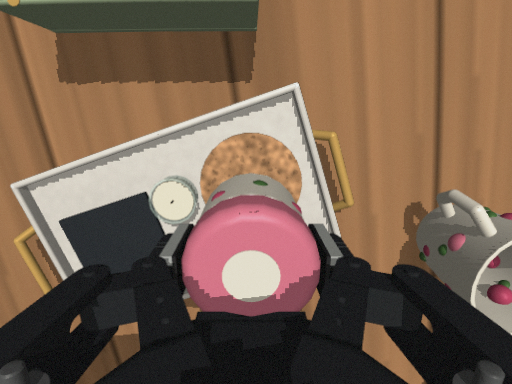

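```bash
python3 - <<'E'
from h import *
from scipy.optimize import least_squares
c=cam("wrist","w8"); im=cv2.imread("pics/w8.png"); h=cv2.cvtColor(im,cv2.COLOR_BGR2HSV)
m=((h[:,:,1]>80)&(h[:,:,0]<25)).astype(np.uint8)*255; m[:110]=0;m[180:]=0;m[:,:190]=0;m[:,312:]=0
m=cv2.morphologyEx(m,cv2.MORPH_OPEN,np.ones((3,3)))
pts=[]
for u in range(208,297,4):
    v=np.where(m[:,u])[0]
    if len(v): pts.append((u,v[0]-.5))
P=topoint(c,pts,.014)[:,:2]
r=least_squares(lambda q:np.hypot(*(P-q).T)-.046,[.612,.02],loss="soft_l1",f_scale=.001); print("round",r.x.round(4),np.abs(r.fun).max())
w=(im.min(2)>170).astype(np.uint8)*255; w[:240]=0;w[:,:215]=0;w[:,290:]=0
k=max(cv2.findContours(w,cv2.RETR_EXTERNAL,cv2.CHAIN_APPROX_NONE)[0],key=cv2.contourArea)
e=cv2.fitEllipse((topoint(c,k.reshape(-1,2),.1595)[:,:2]*1000).astype(np.float32)); print("disc",e)
E
```

```text
round [0.6121 0.0201] 0.027894468800533298
disc ((612.4541015625, 20.7291202545166), (21.61791229248047, 23.555147171020508), 89.6897201538086)
```

>>> servo_tool(
  rows="0 0.0004 0.03 0 0 0 0;0 0 0.022 0 0 0 0;0 0 0.012 0 0 0 0;0 0 0.006 0 0 0 0;0 0 0.0025 0 0 0 0;0 0 0.001 0 0 0 0;0 0 0 0 0 0 0;0 0 0 0 0 0 0",
)

```text
t: 27.8
ee_pos: [0.6118, 0.0194, 0.0471]
ee_rot: [3.14, -0.0, 1.431]
wrist_force: [-4.1, -0.1, 5.5]
grip_width: 0.0585
grasp_force: 66.2
```

In contact with the coaster. I'll release and head for the honey jar.

>>> servo_tool(
  rows="0 0 0 0 0 0 0.88;0 0 0 0 0 0 0.88;0 0 0 0 0 0 0.88;0 0 0 0 0 0 0.88;0 0 -0.03 0 0 0 0.88;0 0 -0.045 0 0 0 0.88;0 0 -0.045 0 0 0 0.88;0 0 -0.02 0 0 0 0.88;0.044 -0.012 0 0 0 0 0.88;0.044 -0.012 0 0 0 0 0.88;0.044 -0.012 0 0 0 0 0.88;0.044 -0.0126 0 0 0 0 0.88;0 0 0.04 0 0 0 0.88;0 0 0.03 0 0 0 0.88;0 0 0 0 0 0 0.88;0 0 0 0 0 0 0.88",
)

```text
t: 29.8
ee_pos: [0.5885, 0.2005, 0.1172]
ee_rot: [3.14, -0.001, 1.431]
wrist_force: [0.7, -0.1, 0.5]
grip_width: 0.0752
grasp_force: 0.0
```

```bash
python3 - <<'E'
from h import *
state(); shot("wrist","w9"); go(.5884,.201,.042,1.431)
c=cam("wrist","w9"); print(topix(c,[(.5884,.201,.08)]))
im=cv2.imread("pics/w9.png"); h=cv2.cvtColor(im,cv2.COLOR_BGR2HSV)
p=topix(c,[(.5884,.201,.08)])[0].astype(int); m=np.zeros((386,514),np.uint8)
cv2.floodFill(im.copy(),m,tuple(int(v) for v in p),(0,0,0),(40,)*3,(40,)*3,cv2.FLOODFILL_FIXED_RANGE|cv2.FLOODFILL_MASK_ONLY|(255<<8))
k=max(cv2.findContours(m[1:-1,1:-1],cv2.RETR_EXTERNAL,cv2.CHAIN_APPROX_NONE)[0],key=cv2.contourArea)
print(cv2.fitEllipse((topoint(c,k.reshape(-1,2),.08)[:,:2]*1000).astype(np.float32)))
E
```

```text
{'t': 29.8, 'ee_pos': [0.5885, 0.2005, 0.1172], 'ee_rot': [3.1403, -0.0006, 1.4306], 'wrist_force': [0.741, -0.0867, 0.492], 'grip_width': 0.0752, 'grasp_force': 0.0}
shift [ 0.0004 -0.0004  0.0755] turn z -0.0004 shift after turn [ 0.0004 -0.0003  0.0755]
[[248.90120947 211.88209813]]
((588.403564453125, 200.82765197753906), (57.203025817871094, 57.225154876708984), 154.9265594482422)
```

>>> servo_tool(
  rows="0.0004 -0.0003 0.03 0 0 0 0.88;0 0 0.025 0 0 0 0.88;0 0 0.0205 0 0 0 0.88;0 0 0 0 0 0 0.88;0 0 0 0 0 0 0;0 0 0 0 0 0 0;0 0 0 0 0 0 0;0 0 0 0 0 0 0;0 0 0 0 0 0 0;0 0 0 0 0 0 0",
)

```text
t: 31.1
ee_pos: [0.5886, 0.2011, 0.0423]
ee_rot: [3.139, -0.001, 1.431]
wrist_force: [-0.3, -0.3, 7.2]
grip_width: 0.0591
grasp_force: 65.1
```

>>> servo_tool(
  rows="0 0 -0.015 0 0 0 0;0 0 -0.035 0 0 0 0;0 0 -0.045 0 0 0 0;0 0 -0.03 0 0 0 0;-0.02 -0.006 -0.015 0 0 0 0;-0.04 -0.013 0 0 0 0 0;-0.045 -0.014 0 0 0 0 0;-0.045 -0.014 0 0 0 0 0;-0.045 -0.014 0 0 0 0 0;-0.03 -0.01 0 0 0 0 0;-0.0149 -0.0047 0 0 0 0 0;0 0 0 0 0 0 0;0 0 0.03 0 0 0 0;0 0 0.03 0 0 0 0;0 0 0 0 0 0 0;0 0 0 0 0 0 0",
)

```text
t: 33.1
ee_pos: [0.4798, -0.0256, 0.1213]
ee_rot: [3.141, -0.0, 1.431]
wrist_force: [0.2, -0.4, -2.2]
grip_width: 0.0586
grasp_force: 65.4
```

```bash
python3 - <<'E'
from h import *
state(); shot("wrist","w10"); go(.48,-.026,.0475,1.431)
E
```

```text
{'t': 33.1, 'ee_pos': [0.4798, -0.0256, 0.1213], 'ee_rot': [3.1407, -0.0001, 1.4315], 'wrist_force': [0.1812, -0.3926, -2.1503], 'grip_width': 0.0586, 'grasp_force': 65.4126}
shift [-0.0002 -0.      0.0741] turn z 0.0003 shift after turn [-0.0002  0.0001  0.0741]
```

View pics/w10.png

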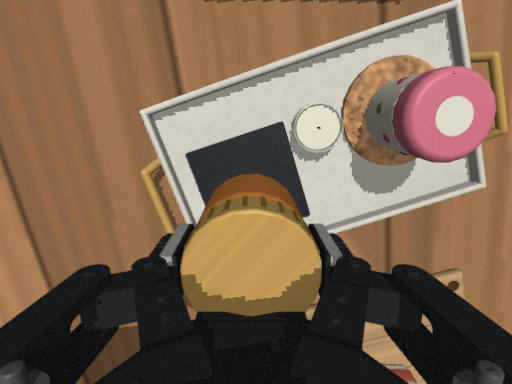

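```bash
python3 - <<'E'
from h import *
c=cam("wrist","w10"); P=topoint(c,[(187,155),(283,122),(308,215)],.014)[:,:2]; print(P.round(4),((P[0]+P[2])/2).round(4),np.hypot(*(P[1]-P[0])),np.hypot(*(P[2]-P[1])))
print(topoint(c,[(318,128)],.026).round(4), topoint(c,[(455,117)],.086).round(4))
E
```

```text
[[ 0.4298  0.0089]
 [ 0.5156  0.0252]
 [ 0.5293 -0.0611]] [ 0.4795 -0.0261] 0.0873267460971332 0.08737923429729824
[[0.5419 0.0173 0.026 ]] [[0.6121 0.0183 0.086 ]]
```

>>> servo_tool(
  rows="-0.0002 0 0.03 0 0 0 0;0 0 0.022 0 0 0 0;0 0 0.012 0 0 0 0;0 0 0.006 0 0 0 0;0 0 0.0025 0 0 0 0;0 0 0.001 0 0 0 0;0 0 0 0 0 0 0;0 0 0 0 0 0 0",
)

```text
t: 34.15
ee_pos: [0.4796, -0.0263, 0.0482]
ee_rot: [3.14, 0.0, 1.431]
wrist_force: [-5.6, 0.2, 12.1]
grip_width: 0.0587
grasp_force: 67.3
```

>>> servo_tool(
  rows="0 0 -0.0005 0 0 0 0.88;0 0 0 0 0 0 0.88;0 0 0 0 0 0 0.88;0 0 0 0 0 0 0.88;0 0 -0.03 0 0 0 0.88;0 0 -0.045 0 0 0 0.88;0 0 -0.045 0 0 0 1;0 0 -0.045 0 0 0 1;-0.048 0.008 0 0 0 0 1;-0.048 0.008 0 0 0 0 1;-0.048 0.008 0 0 0 0 1;-0.0476 0.0079 0 0 0 0 1;0 0 0 0 0 0 1;0 0 0 0 0 0 1",
)

```text
t: 35.9
ee_pos: [0.4839, -0.2201, 0.212]
ee_rot: [-3.141, -0.001, 1.43]
wrist_force: [-0.5, 0.3, 0.4]
grip_width: 0.0851
grasp_force: 0.0
```

```bash
python3 - <<'E'
from h import *
state(); shot("wrist","w11"); go(.4845,-.2205,.0982,1.431)
c=cam("wrist","w11"); im=cv2.imread("pics/w11.png")
p=topix(c,[(.4845,-.2205,.137)])[0].astype(int); print(p)
m=np.zeros((386,514),np.uint8)
cv2.floodFill(im.copy(),m,tuple(int(v) for v in p),(0,0,0),(40,)*3,(40,)*3,cv2.FLOODFILL_FIXED_RANGE|cv2.FLOODFILL_MASK_ONLY|(255<<8))
k=max(cv2.findContours(m[1:-1,1:-1],cv2.RETR_EXTERNAL,cv2.CHAIN_APPROX_NONE)[0],key=cv2.contourArea)
print(cv2.fitEllipse((topoint(c,k.reshape(-1,2),.137)[:,:2]*1000).astype(np.float32)))
E
```

```text
{'t': 35.9, 'ee_pos': [0.4839, -0.2201, 0.212], 'ee_rot': [-3.1412, -0.0005, 1.4304], 'wrist_force': [-0.4602, 0.3081, 0.3595], 'grip_width': 0.0851, 'grasp_force': 0.0}
shift [-0.0007  0.0006  0.114 ] turn z 0.0002 shift after turn [-0.0007  0.0006  0.114 ]
[250 196]
((483.9422912597656, -221.33692932128906), (36.44497299194336, 36.628875732421875), 54.689937591552734)
```

View pics/w11.png

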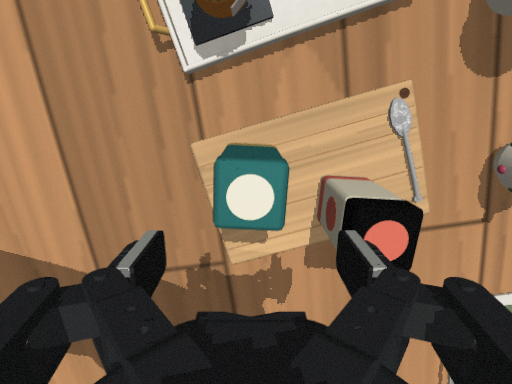

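The teal tin is upright at (250, 197), square to the gripper, with coral clear to the right. I'll grip it.

>>> servo_tool(
  rows="-0.0006 0.0006 0.04 0 0 0 1;0 0 0.04 0 0 0 1;0 0 0.022 0 0 0 1;0 0 0.0115 0 0 0 1;0 0 0 0 0 0 1;0 0 0 0 0 0 0;0 0 0 0 0 0 0;0 0 0 0 0 0 0;0 0 0 0 0 0 0;0 0 0 0 0 0 0;0 0 0 0 0 0 0;0 0 0 0 0 0 0",
)

```text
t: 37.45
ee_pos: [0.4849, -0.2214, 0.1002]
ee_rot: [3.14, 0.001, 1.431]
wrist_force: [-4.0, 1.3, 9.8]
grip_width: 0.0597
grasp_force: 63.3
```

```bash
python3 - <<'E'
from h import *
state(); go(.521,.212,.2,1.431)
E
```

```text
{'t': 37.45, 'ee_pos': [0.4849, -0.2214, 0.1002], 'ee_rot': [3.1401, 0.0007, 1.4307], 'wrist_force': [-3.9596, 1.2546, 9.7711], 'grip_width': 0.0597, 'grasp_force': 63.3307}
shift [ 0.4341 -0.0246 -0.1002] turn z -0.0003 shift after turn [ 0.4342 -0.0246 -0.0998]
```

>>> servo_tool(
  rows="0 0 -0.015 0 0 0 0;0 0 -0.035 0 0 0 0;0 0 -0.045 0 0 0 0;0 0 -0.035 0 0 0 0;0.03 -0.002 -0.02 0 0 0 0;0.045 -0.0025 0 0 0 0 0;0.048 -0.0027 0 0 0 0 0;0.048 -0.0027 0 0 0 0 0;0.048 -0.0027 0 0 0 0 0;0.048 -0.0027 0 0 0 0 0;0.048 -0.0027 0 0 0 0 0;0.048 -0.0027 0 0 0 0 0;0.043 -0.0022 0 0 0 0 0;0.028 -0.0017 0 0 0 0 0;0 0 0.02 0 0 0 0;0 0 0.04 0 0 0 0;0 0 0 0 0 0 0;0 0 0 0 0 0 0;0 0 0 0 0 0 0",
)

```text
t: 39.83
ee_pos: [0.5214, 0.2122, 0.1907]
ee_rot: [3.139, -0.001, 1.431]
wrist_force: [-0.2, -0.0, -1.8]
grip_width: 0.0597
grasp_force: 65.0
```

```bash
python3 - <<'E'
from h import *
state(); shot("wrist","w12"); go(.521,.212,.0965,1.431)
E
```

```text
{'t': 39.825, 'ee_pos': [0.5214, 0.2122, 0.1907], 'ee_rot': [3.1394, -0.001, 1.4306], 'wrist_force': [-0.205, -0.0434, -1.8491], 'grip_width': 0.0597, 'grasp_force': 65.0134}
shift [-0.0003 -0.0004  0.0939] turn z -0.0004 shift after turn [-0.0002 -0.0003  0.0939]
```

View pics/w12.png

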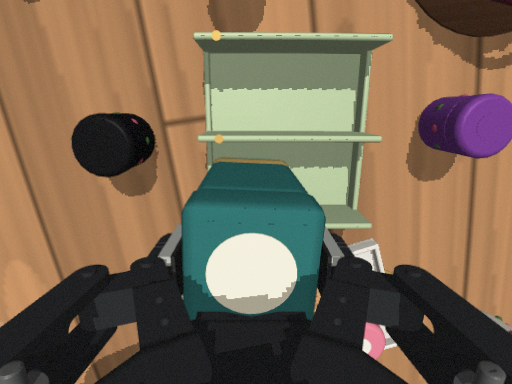

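The teal tin is square to the empty rack, with its disc at (252, 273). I'll lower it.

>>> servo_tool(
  rows="-0.0002 -0.0003 0.03 0 0 0 0;0 0 0.03 0 0 0 0;0 0 0.018 0 0 0 0;0 0 0.008 0 0 0 0;0 0 0.005 0 0 0 0;0 0 0.003 0 0 0 0;0 0 0 0 0 0 0;0 0 0 0 0 0 0",
)

```text
t: 40.88
ee_pos: [0.5208, 0.2122, 0.0962]
ee_rot: [3.14, -0.001, 1.431]
wrist_force: [-3.8, -0.4, 7.6]
grip_width: 0.06
grasp_force: 66.2
```

>>> servo_tool(
  rows="0 0 0 0 0 0 1;0 0 0 0 0 0 1;0 0 0 0 0 0 1;0 0 0 0 0 0 1;0 0 0 0 0 0 1;0 0 -0.03 0 0 0 1;0 0 -0.045 0 0 0 1;0 0 -0.05 0 0 0 1;0 0 -0.03 0 0 0 1;0 0 0 0 0 0 1;0 0 0 0 0 0 1",
)

```text
t: 42.25
ee_pos: [0.5202, 0.2119, 0.2488]
ee_rot: [-3.141, 0.0, 1.431]
wrist_force: [-0.2, 0.3, 0.2]
grip_width: 0.0853
grasp_force: 0.0
```

```bash
cat > disc.py <<'E'
from h import *
def disc(save,at,z):
    c=cam("wrist",save); im=cv2.imread(f"pics/{save}.png"); p=topix(c,[(*at,z)])[0].astype(int); m=np.zeros((386,514),np.uint8)
    cv2.floodFill(im.copy(),m,tuple(int(v) for v in p),(0,0,0),(45,)*3,(45,)*3,cv2.FLOODFILL_FIXED_RANGE|cv2.FLOODFILL_MASK_ONLY|(255<<8))
    k=max(cv2.findContours(m[1:-1,1:-1],cv2.RETR_EXTERNAL,cv2.CHAIN_APPROX_NONE)[0],key=cv2.contourArea)
    print(p,cv2.fitEllipse((topoint(c,k.reshape(-1,2),z)[:,:2]*1000).astype(np.float32)))
E
python3 - <<'E'
from disc import *
state(); shot("wrist","w13"); disc("w13",(.521,.212),.133); disc("w5",(.521,.212),.133); disc("w3",(.531,.294),.133)
E
```

```text
{'t': 42.25, 'ee_pos': [0.5202, 0.2119, 0.2488], 'ee_rot': [-3.1406, 0.0003, 1.4308], 'wrist_force': [-0.2269, 0.3323, 0.2494], 'grip_width': 0.0853, 'grasp_force': 0.0}
[250 182] ((519.7479248046875, 211.9285125732422), (36.30659103393555, 36.76372146606445), 153.85311889648438)
[248 198] ((520.6737670898438, 211.724365234375), (36.54741668701172, 36.84086608886719), 116.6778793334961)
[248 220] ((530.670166015625, 294.585205078125), (36.6292610168457, 36.76800537109375), 6.890217304229736)
```

>>> servo_tool(
  rows="-0.0473 0.0137 0 0 0 0 1;-0.0473 0.0137 0 0 0 0 1;-0.0473 0.0137 0 0 0 0 1;-0.0473 0.0137 0 0 0 0 1;-0.0473 0.0137 0 0 0 0 1;-0.0473 0.0137 0 0 0 0 1;-0.0473 0.0137 0 0 0 0 1;-0.0473 0.0137 0 0 0 0 1;-0.0473 0.0137 0 0 0 0 1;-0.0473 0.0137 0 0 0 0 1;0 0 0.04 0 0 0 1;0 0 0 0 0 0 1;0 0 0 0 0 0 1",
)

```text
t: 43.92
ee_pos: [0.5902, -0.2751, 0.2106]
ee_rot: [3.141, -0.0, 1.431]
wrist_force: [0.6, -0.3, -0.0]
grip_width: 0.0855
grasp_force: 0.0
```

```bash
python3 - <<'E'
from disc import *
state(); shot("wrist","w14"); disc("w14",(.591,-.2755),.137); go(.591,-.2755,.1,1.431)
E
```

```text
{'t': 43.925, 'ee_pos': [0.5902, -0.2751, 0.2106], 'ee_rot': [3.1415, -0.0001, 1.4314], 'wrist_force': [0.6003, -0.3092, -0.0335], 'grip_width': 0.0855, 'grasp_force': 0.0}
[250 196] ((590.53271484375, -275.2729797363281), (36.3300666809082, 36.52884292602539), 23.749990463256836)
shift [-0.0002  0.0004  0.1112] turn z 0.0005 shift after turn [-0.0003  0.0006  0.1112]
```

>>> servo_tool(
  rows="-0.0003 0.0004 0.04 0 0 0 1;0 0 0.04 0 0 0 1;0 0 0.02 0 0 0 1;0 0 0.0112 0 0 0 1;0 0 0 0 0 0 1;0 0 0 0 0 0 0;0 0 0 0 0 0 0;0 0 0 0 0 0 0;0 0 0 0 0 0 0;0 0 0 0 0 0 0;0 0 0 0 0 0 0;0 0 0 0 0 0 0",
)

```text
t: 45.48
ee_pos: [0.5908, -0.2763, 0.1002]
ee_rot: [3.14, 0.001, 1.431]
wrist_force: [-2.9, -0.1, 7.9]
grip_width: 0.0595
grasp_force: 63.9
```

>>> servo_tool(
  rows="0 0 -0.015 0 0 0 0;0 0 -0.035 0 0 0 0;0 0 -0.045 0 0 0 0;0 0 -0.045 0 0 0 0;0.02 -0.005 -0.035 0 0 0 0;0.04 -0.01 0 0 0 0 0;0.048 -0.012 0 0 0 0 0;0.048 -0.012 0 0 0 0 0;0.048 -0.012 0 0 0 0 0;0.048 -0.012 0 0 0 0 0;0.048 -0.012 0 0 0 0 0;0.048 -0.012 0 0 0 0 0;0.048 -0.012 0 0 0 0 0;0.048 -0.012 0 0 0 0 0;0.048 -0.012 0 0 0 0 0;0.04 -0.01 0 0 0 0 0;0.023 -0.006 0 0 0 0 0;0 0 0 0 0 0 0;0 0 0 0 0 0 0",
)

```text
t: 47.85
ee_pos: [0.5303, 0.2925, 0.2742]
ee_rot: [3.141, -0.0, 1.431]
wrist_force: [0.2, -0.6, -1.6]
grip_width: 0.0595
grasp_force: 64.5
```

```bash
python3 - <<'E'
from h import *
state(); go(.531,.2942,.0965,1.431)
E
```

```text
{'t': 47.85, 'ee_pos': [0.5303, 0.2925, 0.2742], 'ee_rot': [3.1411, -0.0001, 1.4307], 'wrist_force': [0.1667, -0.6118, -1.6452], 'grip_width': 0.0595, 'grasp_force': 64.5407}
shift [0.0017 0.0004 0.1777] turn z -0.0003 shift after turn [0.0017 0.0005 0.1777]
```

>>> servo_tool(
  rows="0.001 0.0005 0.04 0 0 0 0;0 0 0.045 0 0 0 0;0 0 0.045 0 0 0 0;0 0 0.024 0 0 0 0;0 0 0.012 0 0 0 0;0 0 0.007 0 0 0 0;0 0 0.0035 0 0 0 0;0 0 0.001 0 0 0 0;0 0 0 0 0 0 0;0 0 0 0 0 0 0",
)

```text
t: 49.1
ee_pos: [0.531, 0.2941, 0.0964]
ee_rot: [3.141, -0.0, 1.431]
wrist_force: [0.6, 0.8, -2.1]
grip_width: 0.0599
grasp_force: 64.6
```

>>> servo_tool(
  rows="-0.0005 0 0.0006 0 0 0 0;0 0 0.0006 0 0 0 0;0 0 0 0 0 0 0",
)

```text
t: 49.48
ee_pos: [0.531, 0.294, 0.0962]
ee_rot: [3.141, -0.001, 1.431]
wrist_force: [-4.7, 1.6, 11.3]
grip_width: 0.0598
grasp_force: 66.3
```

Seated. I'll release, rise and check.

>>> servo_tool(
  rows="0 0 0 0 0 0 1;0 0 0 0 0 0 1;0 0 0 0 0 0 1;0 0 0 0 0 0 1;0 0 0 0 0 0 1;0 0 -0.03 0 0 0 1;0 0 -0.05 0 0 0 1;0 0 -0.055 0 0 0 1;0 0 -0.055 0 0 0 1;0 0 -0.03 0 0 0 1;0 0 0 0 0 0 1;0 0 0 0 0 0 1",
)

```text
t: 50.98
ee_pos: [0.5307, 0.2934, 0.3138]
ee_rot: [-3.141, 0.001, 1.431]
wrist_force: [-0.8, 0.6, -0.3]
grip_width: 0.085
grasp_force: 0.0
```

```bash
python3 - <<'E'
from disc import *
state(); shot("wrist","w15"); disc("w15",(.531,.294),.133); disc("w15",(.521,.212),.133)
f=arm.grab_frame("side"); f2=cv2.imread("pics/w15.png")
cv2.imwrite("pics/fin.png",np.hstack([cv2.resize(f2[90:290,130:380],(400,320)),cv2.resize(f[120:360,140:440,::-1],(400,320))]))
E
```

```text
{'t': 50.975, 'ee_pos': [0.5307, 0.2934, 0.3138], 'ee_rot': [-3.1405, 0.0005, 1.4308], 'wrist_force': [-0.7513, 0.6273, -0.331], 'grip_width': 0.085, 'grasp_force': 0.0}
[250 168] ((530.6660766601562, 294.6864318847656), (36.26736831665039, 36.31745910644531), 24.986421585083008)
[251 234] ((519.8128051757812, 212.36744689941406), (36.14598083496094, 36.3517951965332), 169.22015380859375)
```

View pics/fin.png

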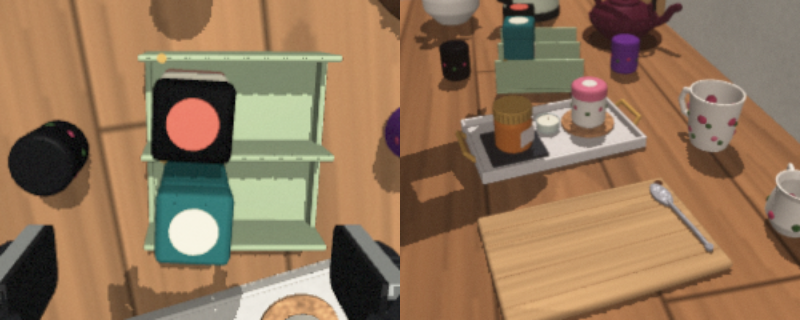

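Both tins are back in the rack, square to it and within about 1 mm of where they started. Both jars stand on their coasters and the tea light is where it was.

```bash
python3 -c "
from workcell import arm
print(arm.close_job())"
```

```text
the job is handed in; nothing more can be done
None
```

The job is handed in at about 51 s: the sugar jar is on the cork coaster, the honey jar on the slate coaster, both tins are back upright and square in the rack within about 1 mm of their starting spots, and the tea light was not moved.

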